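Ease the keeper that nips a sliding cabinet door

ROBOT

A 6-joint arm with a two-finger parallel gripper is mounted at the origin on a cart in front of the work surface, level with it; the furniture and walls round the work are solid. World frame = base frame: x ahead of the robot, y to its left, z up, the work surface at z = 0. Lengths are in m, angles in rad, forces in N, time in s.
With the tool pointing down it reaches from about 0.375 to 0.975 m from the base axis. Payload 3.8 kg.
Tool frame: the origin (TCP) lies midway between the tips of the shut fingers; the grasp point (between the pads) lies 19 mm behind it; z points along the fingers, y is the line along which they close (so a half turn about z gives the same grasp; the last joint's range is limited). The gripper opens to 85 mm and grips with 20 to 120 N. Pads are 22 mm wide; open, the fingers measure 114 mm over their backs; the gripper's body (76 mm by 85 mm) begins 54 mm behind the grasp point. The pads swing forward as they close: fully open they stand 13 mm farther back than shut.
Start: joints at [-1.161, 0.264, 1.604, -0, 1.274, -0.037], TCP at [0.292, -0.609, 0.231] pointing down, gripper open.
Joint ranges: [-2.63, 2.63], [-0.94, 2.18], [0.31, 2.57], [-1.31, 4.45], [0, 2.66], [-2.55, 2.55]. Speed limits (rad/s): [2.57, 2.57, 3.14, 3.14, 3.14, 3.14].

INTERFACE

Orientations are given as a rotation vector (axis times angle).
In Python, from workcell import sensors, viewer, job gives the robot as it stands.
- The arm moves only by the shell command python3 -m inch 'ROWS' [FORCE]. ROWS is JSON, one flat list of numbers, 7 for each row, row after row: the shift along the tool's x, y, z in mm, then the turn, a rotation vector about the tool's x, y, z in degrees, then the finger opening in mm, from 0 to 85.4. A call has exactly 8 rows; each row shifts and turns the commanded pose from where the row before left it, along the tool's axes as they then stand; what a row does not reach is not made up. A row lasts 1/10 s, in which the tool goes at most 50 mm and 8.59 degrees, less where a joint would pass 70% of its speed; a pose out of reach is approached as far as the arm can. A call is refused whole if a number of a shift passes 50 or a number of a turn 8.59, either way. A call with a gripper value outside its range is refused whole. The fingers move at their own pace and stop on an object; FORCE is the grip in N (left out, the last holds). Time passes only in rows, so rows that do not move let the fingers close, or fill a call up. It gives the time, the measured TCP pose, the force, the opening and the grip force at its end, in the units of the state.
- sensors.read_state(): the state, without advancing time (a new reading comes with each control period).
- viewer.read_camera(name): name is "scene" or "top"; returns the picture (384x512x3 uint8, red, green, blue); there is no depth.
- viewer.camera_params(name): a dict with "K" (3x3 intrinsics, pixels), "k1" (the pictures are not rectified: a ray, as slopes to the right and down, at radius r is drawn at 1 + k1 r^2 times it, then the intrinsics apply), "world_to_cam" (4x4, takes a point from world to camera coordinates). Camera axes: x right, y down, z forward; pixel columns grow to the right and rows downward; lengths in m; the calibration is good to about 2 mm. A picture is of the moment at which its call begins. camera_params takes no time and is no camera call.
- job.finish_job(): hands the job in; it is judged then, once.
The state is a dict: "time": time; "q": joint angles; "joint_vel": joint speeds; "joint_torque": joint torques, N m; "tool_pos": TCP position; "tcp_rot": TCP orientation; "wrist_force": force on the tool from outside, world axes, zero at the start; "torque": the same for the moment, N m; "width": opening from 0.0 (shut) to 1.0 (fully open); "grip_force": force on a finger pad.
Only numpy, scipy, OpenCV 4.12 (cv2) and the standard library are available. Lean on these libraries where they do the work, as an engineer would, in place of code of your own. Each camera call takes 0.05 s, during which the arm holds its last target. There are 200 camera calls.

TASK

The small cabinet lies on its back on the bench and its outer sliding door binds: one of the three adjustable keepers on the near rail nips it, and it does not show which. Slide the door to the right gently, without forcing it, until you feel the tight spot, then back it off until it is free again and ease only the keeper that nips outwards, to the end of its slots. Then slide the door fully home to the right and let go, leaving the other two keepers and the tools on the bench as they are.

Things in the scene. Friction and masses are not known exactly. Their poses are not given: they have to be found in the camera images.
- cabinet: Small wooden wall cabinet lying on its back, fixed to the bench: 160 mm (x) x 380 mm (y), frame 72 mm high, keepers on its near rail up to 92 mm. Origin at the centre of its underside; z up, x across it away from the robot, y along its length to the left; turned by up to about 10 degrees. The outer door slides along y.
- near_rail: The cabinet's long side nearest the robot, in which the door's near edge runs; same origin and axes as the cabinet. It bears the three adjustable keepers on its right half, a fixed strip on its left half, and hides the tight spot, 16 mm long along y, somewhere under those three: pushed with over 25 N it is being forced. Nothing else binds.
- door_edge (a point): Middle of the door's right-hand (leading) edge, upper face. The door stops when this edge meets the left end of the tight spot, which gives springily by about 1 mm per 3 N, so the spot's middle is about 8 mm farther right. The keeper lying over that middle is the one that nips; easing it 6 mm or more lets the door pass.
- door (a joint): Travel of the outer door in m: 0 = fully open to the left, with its leading edge at y = -12 mm in the cabinet frame; 0.160 = fully home against the right end wall (edge at y = -172 mm); at the start within 12 mm of open. About 1.5 N of friction plus 6 N per m/s; it stays where it is left.
- door_panel: Panel of the outer sliding door: pale wood, 132 mm (x) x 180 mm (y), 8 mm thick, upper face 71 mm above the bench. Origin on the bench plane under its centre; same axes as the cabinet. Its right-hand end is the leading edge.
- door_handle (a point): Grip point on the door's handle, which is a wooden bar 50 mm long along the cabinet's x, 18 mm thick along its y, standing 31 mm up from the door (71 to 102 mm above the bench). The point lies on the bar's middle, 92 mm above the bench, 35 mm left of the door's right-hand edge. Same axes as the cabinet.
- keeper_1 (a joint): How far the left adjustable keeper is eased outwards (towards the robot, cabinet -x), in m: 0 = as set, 0.010 = end of its slots; about 4 N of friction hold it. The keepers are dark wooden blocks, 28 mm (x) x 47 mm (y), 72 to 90 mm above the bench, in a row with 3 mm gaps, two slotted screws each, overhanging the door by 14 mm.
- keeper_2 (a joint): The same for the middle keeper. In the cabinet frame the keepers' centres lie at x = -66 mm and, from left to right, y = -46, -96 and -146 mm.
- keeper_3 (a joint): The same for the right keeper.
- keeper_1_top (a point): Centre of the top of the left adjustable keeper (90 mm above the bench). Same axes as the cabinet.
- keeper_2_top (a point): Centre of the top of the middle adjustable keeper.
- keeper_3_top (a point): Centre of the top of the right adjustable keeper.
- plane: Block plane, 92 x 155 x 59 mm, standing loose on the bench to the right of the cabinet: a bystander. Origin at the centre of its underside.
- square: Try square, 129 x 234 x 16 mm, lying loose to the right of the cabinet: a bystander.
- tin: Open tin of nails, 66 mm across, 75 mm tall, standing loose to the left of the cabinet: a bystander.
- spool: Turned wooden sleeve, 42 mm across, 70 mm tall, standing loose to the left of the cabinet: a bystander.

How it is judged:
By the outcome, as a careful person would: the job done as asked, in the order asked, and still so for the second after the job is handed in, with the robot touching nothing.
It also fails if it takes over 51 s, if anything falls off the work surface, if the arm or the gripper's body presses on something with over 40 N, if the wrist force passes 120 N, or if a joint passes its speed limit or range.

## Working session

There is one attempt and no reset: what is moved stays moved. The work goes in short steps, Python scripts to look and compute and a shell command to move; the robot and the scene stay as the last step left them, time stands still between calls to the robot, and variables do not carry over. Pictures are saved under pics/ and viewed, at most 10 in all, crops included, and the job is handed in when it is done.

```bash
mkdir -p pics; cat > h.py <<'E'
import numpy as np, cv2
from workcell import sensors, viewer, job
from scipy.spatial.transform import Rotation as R
def ray(cam,uv):
    p=viewer.camera_params(cam);K=np.array(p['K']);T=np.array(p['world_to_cam']);k=p['k1']
    d=np.linalg.inv(K)@[uv[0],uv[1],1];xd=d[:2];x=xd.copy()
    for _ in range(30): x=xd/(1+k*(x@x))
    Rm=T[:3,:3];o=-Rm.T@T[:3,3];return o,Rm.T@np.array([x[0],x[1],1])
def at_z(cam,uv,z):
    o,d=ray(cam,uv);return o+d*(z-o[2])/d[2]
def proj(cam,P):
    p=viewer.camera_params(cam);K=np.array(p['K']);T=np.array(p['world_to_cam']);k=p['k1']
    c=T[:3,:3]@np.array(P)+T[:3,3];x=c[:2]/c[2];x=x*(1+k*(x@x));return (K@[x[0],x[1],1])[:2]
E
python3 - <<'E'
from h import *
for c in ("top","scene"):
    im=viewer.read_camera(c)[:,:,::-1]
    cv2.imwrite(f'pics/{c}0_raw.png',im)
    cv2.imwrite(f'pics/{c}0.png',cv2.resize(im,(800,600),interpolation=cv2.INTER_CUBIC))
s=sensors.read_state();print(s['time'],s['tool_pos'],s['tcp_rot'],R.from_rotvec(s['tcp_rot']).as_matrix().round(3),s['wrist_force'])
E
```

```text
0.1 [ 0.29138007 -0.60811836  0.23005765] [-3.06151992e+00 -6.95567631e-01  6.22311680e-04] [[ 0.902  0.432 -0.001]
 [ 0.432 -0.902  0.002]
 [ 0.    -0.002 -1.   ]] [-0.19216588 -0.65353711 -0.1574139 ]
```

View pics/top0.png

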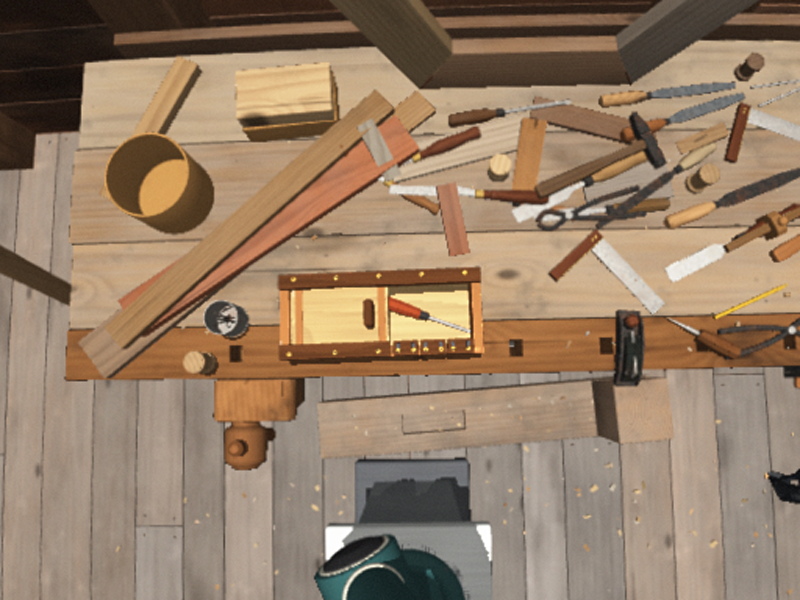

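View pics/scene0.png

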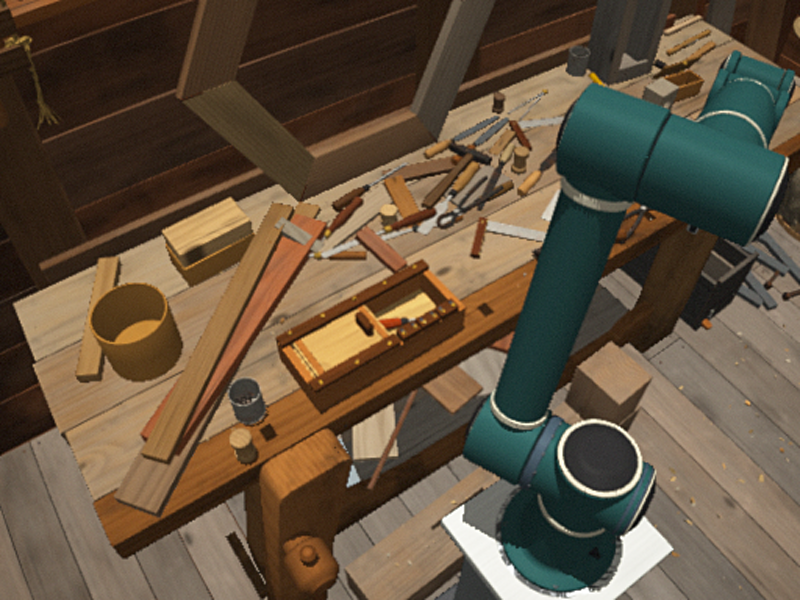

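The top view shows the cabinet at about (278–482, 268–362), with the handle near (368, 314) and the keepers from (395, 347) to (475, 347). The tin and spool are to the left and the plane is at (628, 348). I'll enlarge the cabinet area.

```bash
python3 - <<'E'
from h import *
im=cv2.imread('pics/top0_raw.png')
c=im[165:237,170:320]
cv2.imwrite('pics/top0_crop.png',cv2.resize(c,None,fx=5,fy=5,interpolation=cv2.INTER_CUBIC))
E
```

```text
(no output)
```

View pics/top0_crop.png

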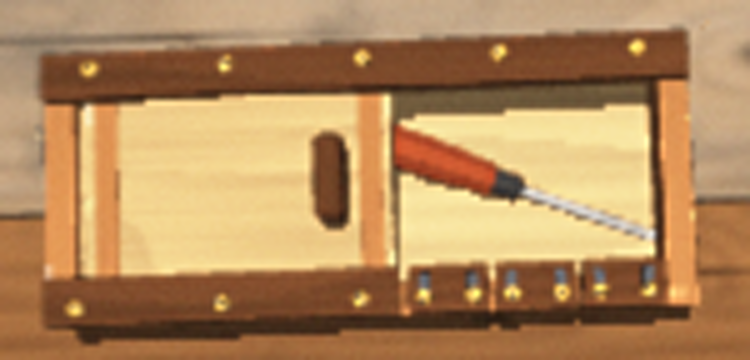

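```bash
cat > pose.py <<'E'
from h import *
from scipy.optimize import least_squares
# crop px -> cabinet xyz (m)
F=[((405,265),(None,-.0225,.09)),((493,290),(None,-.071,.09)),((578,288),(None,-.121,.09)),
 ((697,303),(-.08,-.19,.072)),((42,278),(None,.19,.072)),((46,103),(None,.19,.072)),((690,80),(None,-.19,.072)),
 ((450,265),(-.052,None,.09)),((535,262),(-.052,None,.09)),((620,260),(-.052,None,.09)),((330,179),(0,None,.102))]
def px(c): return [170+(c[0]+.5)/5-.5,165+(c[1]+.5)/5-.5]
def res(p):
    c,s=np.cos(p[2]),np.sin(p[2]);o=[]
    for uv,l in F:
        w=at_z('top',px(uv),l[2])[:2]-p[:2]
        L=(c*w[0]+s*w[1],-s*w[0]+c*w[1])
        o+=[(L[i]-l[i])*1e3 if l[i] is not None else 0 for i in (0,1)]
    return np.array(o)
if __name__=="__main__":
    r=least_squares(res,[.5,.1,0],x_scale=[.1,.1,.1]);p=r.x
    print('pose',p.round(4),np.degrees(p[2]));print(r.fun.reshape(-1,2).round(1))
    c,s=np.cos(p[2]),np.sin(p[2])
    w=at_z('top',px((330,179)),.102)[:2]-p[:2];print('handle cab',c*w[0]+s*w[1],-s*w[0]+c*w[1])
    w=at_z('top',px((392,180)),.071)[:2]-p[:2];print('edge cab',c*w[0]+s*w[1],-s*w[0]+c*w[1])
    W=lambda x,y:(p[0]+c*x-s*y,p[1]+s*x+c*y)
    # check in scene camera
    S=cv2.imread('pics/scene0_raw.png')
    for P in [(-.08,-.19,.072),(-.052,-.0225,.09),(-.08,-.0225,.09),(-.052,-.071,.09),(-.052,-.121,.09),(-.052,-.1695,.09),(.08,.19,.072),(.08,-.19,.072),(-.08,.19,.072)]:
        uv=proj('scene',(*W(*P[:2]),P[2]));cv2.circle(S,(int(uv[0]*8+4),int(uv[1]*8+4)),8,(255,255,0),-1,cv2.LINE_AA,3)
    cv2.imwrite('pics/chk.png',cv2.resize(S[160:270,170:310],None,fx=5,fy=5,interpolation=cv2.INTER_CUBIC))
E
python3 pose.py
```

```text
pose [0.5534 0.0427 0.0125] 0.7190063818309715
[[ 0.   0.5]
 [ 0.  -0.8]
 [ 0.   0.8]
 [ 2.   0.6]
 [ 0.   2. ]
 [ 0.  -1.4]
 [ 0.  -1.7]
 [-0.   0. ]
 [ 0.   0. ]
 [-0.5  0. ]
 [-1.5  0. ]]
handle cab -0.001465672432793204 0.018611597508287114
edge cab -0.00015720712507710465 -0.015149467816800734
```

View pics/chk.png

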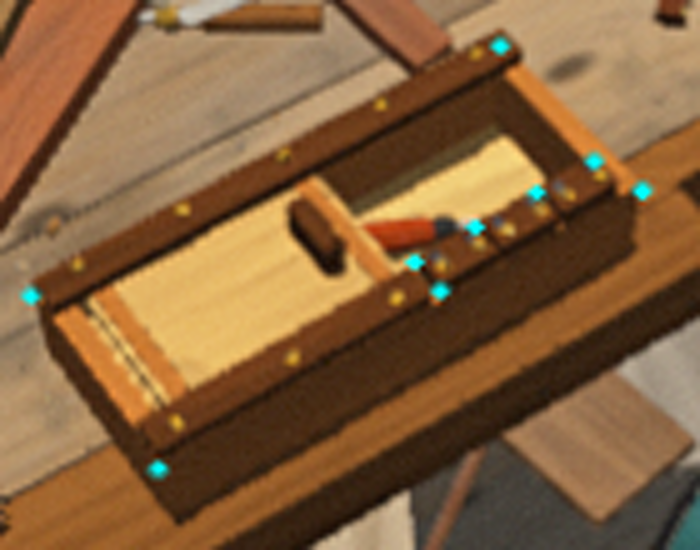

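Check: the projected points fall on the cabinet in the scene view (keeper corners near (415, 262) and (475, 228)), so the pose fits. Now I'll move above the handle.

```bash
python3 -m inch '[20,-19,0,0,0,0,50, 36,-33,0,0,0,0,50, 36,-33,0,0,0,0,50, 36,-33,0,0,0,0,50, 36,-33,0,0,0,0,50, 36,-33,0,0,0,0,50, 36,-33,0,0,0,0,50, 36,-33,0,0,0,0,50]' 40 && python3 -m inch '[36,-33,0,0,0,0,50, 36,-33,0,0,0,0,50, 36,-33,0,0,0,0,50, 36,-33,0,0,0,0,50, 36,-33,0,0,0,0,50, 36,-33,0,0,0,0,50, 20,-20,0,0,0,0,50, 0,0,0,0,0,0,50]' && python3 -m inch '[0,0,0,0,0,8.3,50, 0,0,0,0,0,8.3,50, 0,0,0,0,0,8.3,50, 0,0,0,0,0,0,50, 0,0,0,0,0,0,50, 0,0,0,0,0,0,50, 0,0,0,0,0,0,50, 0,0,0,0,0,0,50]'
cat > w.py <<'E'
from h import *
p=[.5534,.0427,.0125]
c,s_=np.cos(p[2]),np.sin(p[2])
st=sensors.read_state();T=st['tool_pos'];w=np.array(T[:2])-p[:2]
M=R.from_rotvec(st['tcp_rot']).as_matrix()
print('t',st['time'],'cab mm',(c*w[0]+s_*w[1])*1e3,(-s_*w[0]+c*w[1])*1e3,'z',T[2]*1e3,'heading',np.degrees(np.arctan2(M[1,0],M[0,0]))-np.degrees(p[2]),'tilt',M[:,2].round(3),'F',np.round(st['wrist_force'],1),'w',st['width']*85.4)
E
python3 w.py
```

```text
time: 0.9
tool_pos: [0.429, -0.2637, 0.2309]
tcp_rot: [-3.063, -0.695, 0.0]
wrist_force: [0.4, 0.0, 0.7]
width: 0.586
grip_force: 0.0
time: 1.7
tool_pos: [0.5481, 0.0363, 0.2307]
tcp_rot: [-3.061, -0.703, 0.0]
wrist_force: [-0.4, -0.2, 0.0]
width: 0.586
grip_force: 0.0
time: 2.5
tool_pos: [0.5475, 0.0327, 0.2313]
tcp_rot: [3.142, 0.02, -0.0]
wrist_force: [-1.0, 1.1, 0.1]
width: 0.584
grip_force: 0.0
t 2.5 cab mm -5.994411742985958 -9.908990553145147 z 231.28722109547755 heading 0.026252347512975782 tilt [-0. -0. -1.] F [-1.   1.1  0.1] w 49.833285883642446
```

```bash
python3 -m inch '[3,-14.5,10,0,0,0,50, 3,-14,30,0,0,0,50, 0,0,35,0,0,0,50, 0,0,32,0,0,0,50, 0,0,22,0,0,0,50, 0,0,14,0,0,0,50, 0,0,8,0,0,0,50, 0,0,2,0,0,0,50]' && python3 w.py && python3 - <<'E'
from h import *
im=viewer.read_camera('top')[:,:,::-1];sc=viewer.read_camera('scene')[:,:,::-1]
a=cv2.resize(im[155:245,165:325],(800,450),interpolation=cv2.INTER_CUBIC)
cv2.imwrite('pics/g1.png',cv2.resize(sc[130:260,170:320],(800,600),interpolation=cv2.INTER_CUBIC))
E
```

```text
time: 3.3
tool_pos: [0.553, 0.0618, 0.0775]
tcp_rot: [-3.141, -0.02, 0.002]
wrist_force: [0.6, -0.0, 0.3]
width: 0.583
grip_force: 0.0
t 3.3 cab mm -0.19011529384653056 19.070909883518592 z 77.53815438970676 heading 0.0021090416683076096 tilt [-0.001  0.    -1.   ] F [ 0.6 -0.   0.3] w 49.8288527861751
```

View pics/g1.png

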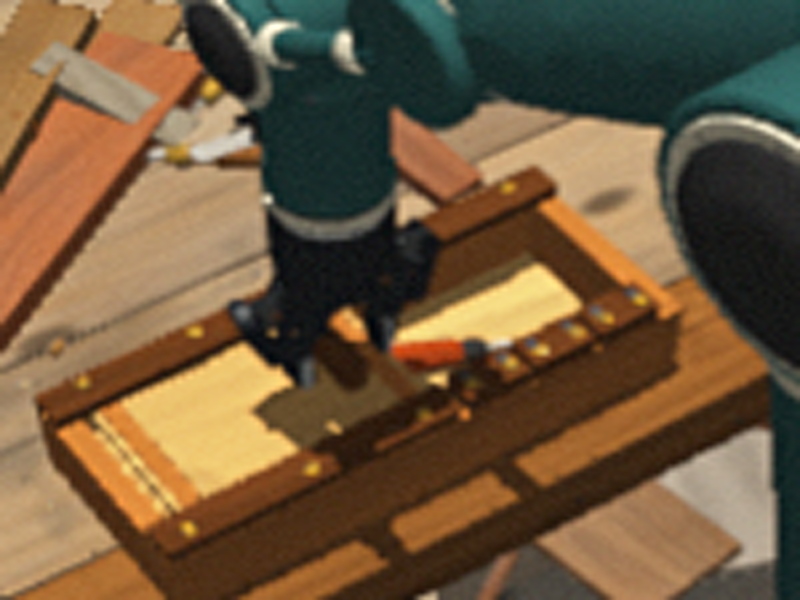

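The picture shows the fingers on either side of the handle, at about (305, 370) and (380, 335). I'll close on it.

```bash
python3 -m inch '[0,0,0,0,0,0,12, 0,0,0,0,0,0,12, 0,0,0,0,0,0,12, 0,0,0,0,0,0,12, 0,0,0,0,0,0,12, 0,0,0,0,0,0,12, 0,0,0,0,0,0,12, 0,0,0,0,0,0,12]' 40 && python3 w.py && python3 -m inch '[0,1,0,0,0,0,12, 0,1,0,0,0,0,12, 0,1,0,0,0,0,12, 0,1,0,0,0,0,12, 0,1,0,0,0,0,12, 0,1,0,0,0,0,12, 0,1,0,0,0,0,12, 0,1,0,0,0,0,12]' && python3 w.py
```

```text
time: 4.2
tool_pos: [0.5542, 0.0615, 0.0797]
tcp_rot: [-3.141, -0.019, -0.004]
wrist_force: [-0.3, 0.2, 6.4]
width: 0.199
grip_force: 41.1
t 4.2 cab mm 1.071925567958373 18.769360304061184 z 79.67807454423075 heading -0.011430928540334673 tilt [ 0.002  0.    -1.   ] F [-0.3  0.2  6.4] w 16.95535797824825
time: 5.0
tool_pos: [0.5544, 0.0538, 0.0797]
tcp_rot: [-3.141, -0.019, -0.004]
wrist_force: [-0.1, 0.3, 5.7]
width: 0.201
grip_force: 41.1
t 5.0 cab mm 1.0889670952448944 11.050369878993774 z 79.66466864851901 heading -0.014394613884783691 tilt [ 0.002  0.001 -1.   ] F [-0.1  0.3  5.7] w 17.15262258289165
```

```bash
cat > ck.py <<'E'
import sys
from h import *
st=sensors.read_state();f=st['wrist_force'][1];print('y',round(st['tool_pos'][1]*1e3,1),'Fy',round(f,2),'t',st['time'])
sys.exit(abs(f)>3.3)
E
R='>/dev/null'
python3 -m inch '[0,0.7,-2,0,0,0,12, 0,0.7,0,0,0,0,12, 0,0.7,0,0,0,0,12, 0,0.7,0,0,0,0,12, 0,0.7,0,0,0,0,12, 0,0.7,0,0,0,0,12, 0,0.7,0,0,0,0,12, 0,0.7,0,0,0,0,12]' && python3 ck.py && python3 -m inch '[0,0.7,0,0,0,0,12, 0,0.7,0,0,0,0,12, 0,0.7,0,0,0,0,12, 0,0.7,0,0,0,0,12, 0,0.7,0,0,0,0,12, 0,0.7,0,0,0,0,12, 0,0.7,0,0,0,0,12, 0,0.7,0,0,0,0,12]' >/dev/null && python3 ck.py && python3 -m inch '[0,0.7,0,0,0,0,12, 0,0.7,0,0,0,0,12, 0,0.7,0,0,0,0,12, 0,0.7,0,0,0,0,12, 0,0.7,0,0,0,0,12, 0,0.7,0,0,0,0,12, 0,0.7,0,0,0,0,12, 0,0.7,0,0,0,0,12]' >/dev/null && python3 ck.py && python3 -m inch '[0,0.7,0,0,0,0,12, 0,0.7,0,0,0,0,12, 0,0.7,0,0,0,0,12, 0,0.7,0,0,0,0,12, 0,0.7,0,0,0,0,12, 0,0.7,0,0,0,0,12, 0,0.7,0,0,0,0,12, 0,0.7,0,0,0,0,12]' >/dev/null && python3 ck.py && python3 -m inch '[0,0.7,0,0,0,0,12, 0,0.7,0,0,0,0,12, 0,0.7,0,0,0,0,12, 0,0.7,0,0,0,0,12, 0,0.7,0,0,0,0,12, 0,0.7,0,0,0,0,12, 0,0.7,0,0,0,0,12, 0,0.7,0,0,0,0,12]' >/dev/null && python3 ck.py; python3 w.py
```

```text
time: 5.8
tool_pos: [0.5544, 0.048, 0.0798]
tcp_rot: [-3.141, -0.019, -0.004]
wrist_force: [4.8, 1.8, -5.1]
width: 0.203
grip_force: 40.9
y 48.0 Fy 1.79 t 5.8
t 5.8 cab mm 1.0767094074071062 5.268137266876252 z 79.78327385869524 heading -0.02066106928153022 tilt [ 0.002  0.    -1.   ] F [ 4.8  1.8 -5.1] w 17.360167876116922False
```

```bash
sed -i 's/sys.exit(abs(f)>3.3)/sys.exit(1 if abs(f)>3.5 else 0)/' ck.py
python3 -m inch '[0.5,0.7,1,0,0,0,12, 0,0.7,0,0,0,0,12, 0,0.7,0,0,0,0,12, 0,0.7,0,0,0,0,12, 0,0.7,0,0,0,0,12, 0,0.7,0,0,0,0,12, 0,0.7,0,0,0,0,12, 0,0.7,0,0,0,0,12]' && python3 ck.py && python3 -m inch '[0,0.7,0,0,0,0,12, 0,0.7,0,0,0,0,12, 0,0.7,0,0,0,0,12, 0,0.7,0,0,0,0,12, 0,0.7,0,0,0,0,12, 0,0.7,0,0,0,0,12, 0,0.7,0,0,0,0,12, 0,0.7,0,0,0,0,12]' >/dev/null && python3 ck.py && python3 -m inch '[0,0.7,0,0,0,0,12, 0,0.7,0,0,0,0,12, 0,0.7,0,0,0,0,12, 0,0.7,0,0,0,0,12, 0,0.7,0,0,0,0,12, 0,0.7,0,0,0,0,12, 0,0.7,0,0,0,0,12, 0,0.7,0,0,0,0,12]' >/dev/null && python3 ck.py && python3 -m inch '[0,0.7,0,0,0,0,12, 0,0.7,0,0,0,0,12, 0,0.7,0,0,0,0,12, 0,0.7,0,0,0,0,12, 0,0.7,0,0,0,0,12, 0,0.7,0,0,0,0,12, 0,0.7,0,0,0,0,12, 0,0.7,0,0,0,0,12]' >/dev/null && python3 ck.py && python3 -m inch '[0,0.7,0,0,0,0,12, 0,0.7,0,0,0,0,12, 0,0.7,0,0,0,0,12, 0,0.7,0,0,0,0,12, 0,0.7,0,0,0,0,12, 0,0.7,0,0,0,0,12, 0,0.7,0,0,0,0,12, 0,0.7,0,0,0,0,12]' >/dev/null && python3 ck.py; python3 w.py
```

```text
time: 6.6
tool_pos: [0.5545, 0.0421, 0.0797]
tcp_rot: [-3.142, -0.019, -0.002]
wrist_force: [2.7, 0.6, 3.1]
width: 0.198
grip_force: 42.1
y 42.1 Fy 0.58 t 6.6
y 36.6 Fy 0.56 t 7.4
y 31.0 Fy 1.35 t 8.2
y 25.3 Fy 0.4 t 9.0
y 19.7 Fy 2.07 t 9.8
t 9.8 cab mm 1.1056091587580967 -22.96593410669733 z 79.65782330407836 heading -0.021941712602575048 tilt [ 0.001  0.    -1.   ] F [3.8 2.1 4.8] w 17.245221768624983
```

```bash
python3 -m inch '[0,0.7,0,0,0,0,12, 0,0.7,0,0,0,0,12, 0,0.7,0,0,0,0,12, 0,0.7,0,0,0,0,12, 0,0.7,0,0,0,0,12, 0,0.7,0,0,0,0,12, 0,0.7,0,0,0,0,12, 0,0.7,0,0,0,0,12]' >/dev/null && python3 ck.py && python3 -m inch '[0,0.7,0,0,0,0,12, 0,0.7,0,0,0,0,12, 0,0.7,0,0,0,0,12, 0,0.7,0,0,0,0,12, 0,0.7,0,0,0,0,12, 0,0.7,0,0,0,0,12, 0,0.7,0,0,0,0,12, 0,0.7,0,0,0,0,12]' >/dev/null && python3 ck.py && python3 -m inch '[0,0.7,0,0,0,0,12, 0,0.7,0,0,0,0,12, 0,0.7,0,0,0,0,12, 0,0.7,0,0,0,0,12, 0,0.7,0,0,0,0,12, 0,0.7,0,0,0,0,12, 0,0.7,0,0,0,0,12, 0,0.7,0,0,0,0,12]' >/dev/null && python3 ck.py && python3 -m inch '[0,0.7,0,0,0,0,12, 0,0.7,0,0,0,0,12, 0,0.7,0,0,0,0,12, 0,0.7,0,0,0,0,12, 0,0.7,0,0,0,0,12, 0,0.7,0,0,0,0,12, 0,0.7,0,0,0,0,12, 0,0.7,0,0,0,0,12]' >/dev/null && python3 ck.py && python3 -m inch '[0,0.7,0,0,0,0,12, 0,0.7,0,0,0,0,12, 0,0.7,0,0,0,0,12, 0,0.7,0,0,0,0,12, 0,0.7,0,0,0,0,12, 0,0.7,0,0,0,0,12, 0,0.7,0,0,0,0,12, 0,0.7,0,0,0,0,12]' >/dev/null && python3 ck.py; python3 w.py
```

```text
y 14.5 Fy 2.72 t 10.6
y 11.2 Fy 13.0 t 11.4
t 11.4 cab mm 1.098282472351808 -31.506828975336116 z 79.6591059413756 heading -0.06713772083553815 tilt [ 0.001  0.004 -1.   ] F [ 3.9 13.   5.2] w 17.203236983794078
```

```bash
python3 -m inch '[0,-1,0,0,0,0,12, 0,-3,0,0,0,0,12, 0,-5,0,0,0,0,12, 0,-5,0,0,0,0,12, 0,-5,0,0,0,0,12, 0,-5,0,0,0,0,12, 0,-5,0,0,0,0,12, 0,-5,0,0,0,0,12]' >/dev/null; python3 ck.py; python3 -m inch '[0,-4,0,0,0,0,12, 0,-4,0,0,0,0,12, 0,-3,0,0,0,0,12, 0,-2,0,0,0,0,12, 0,-1,0,0,0,0,12, 0,-0.5,0,0,0,0,12, 0,-0.5,0,0,0,0,12, 0,-0.5,0,0,0,0,12]' >/dev/null; python3 ck.py && python3 -m inch '[0,-0.4,0,0,0,0,12, 0,-0.4,0,0,0,0,12, 0,-0.4,0,0,0,0,12, 0,-0.4,0,0,0,0,12, 0,-0.4,0,0,0,0,12, 0,-0.4,0,0,0,0,12, 0,-0.4,0,0,0,0,12, 0,-0.4,0,0,0,0,12]' >/dev/null && python3 ck.py && python3 -m inch '[0,-0.4,0,0,0,0,12, 0,-0.4,0,0,0,0,12, 0,-0.4,0,0,0,0,12, 0,-0.4,0,0,0,0,12, 0,-0.4,0,0,0,0,12, 0,-0.4,0,0,0,0,12, 0,-0.4,0,0,0,0,12, 0,-0.4,0,0,0,0,12]' >/dev/null && python3 ck.py ; python3 w.py
```

```text
y 41.9 Fy -1.46 t 12.2
y 57.3 Fy -0.95 t 13.0
y 60.4 Fy -1.59 t 13.8
y 63.7 Fy -1.57 t 14.6
t 14.6 cab mm 1.0212244402370183 20.94183732553244 z 79.67995544516407 heading -0.006871509714913904 tilt [ 0.001 -0.001 -1.   ] F [ 2.5 -1.6  5.1] w 17.28362114425041
```

```bash
python3 -m inch '[0,-0.4,0,0,0,0,12, 0,-0.4,0,0,0,0,12, 0,-0.4,0,0,0,0,12, 0,-0.4,0,0,0,0,12, 0,-0.4,0,0,0,0,12, 0,-0.4,0,0,0,0,12, 0,-0.4,0,0,0,0,12, 0,-0.4,0,0,0,0,12]' >/dev/null && python3 ck.py && python3 -m inch '[0,-0.4,0,0,0,0,12, 0,-0.4,0,0,0,0,12, 0,-0.4,0,0,0,0,12, 0,-0.4,0,0,0,0,12, 0,-0.4,0,0,0,0,12, 0,-0.4,0,0,0,0,12, 0,-0.4,0,0,0,0,12, 0,-0.4,0,0,0,0,12]' >/dev/null && python3 ck.py ; python3 w.py
```

```text
y 65.1 Fy -8.82 t 15.4
t 15.4 cab mm 1.0065816767644948 22.424681513768515 z 79.7065526555573 heading 0.030756497197592103 tilt [ 0.001 -0.004 -1.   ] F [ 2.7 -8.8  5.8] w 17.160162334405562
```

```bash
cat > av.py <<'E'
from h import *
A=[]
for i in range(6):
    viewer.read_camera('top');st=sensors.read_state();A.append([st['tool_pos'][1]*1e3,st['wrist_force'][1],st['q'][0]*1e3,st['width']*85.4])
A=np.array(A);print('y,F,q0,w',A.mean(0).round(2),'sd',A.std(0).round(2),'t',st['time'])
E
python3 av.py; python3 -m inch '[0,-0.5,0,0,0,0,12, 0,-0.5,0,0,0,0,12, 0,0,0,0,0,0,12, 0,0,0,0,0,0,12, 0,0,0,0,0,0,12, 0,0,0,0,0,0,12, 0,0,0,0,0,0,12, 0,0,0,0,0,0,12]' >/dev/null; python3 av.py
```

```text
y,F,q0,w [65.13 -7.57 74.89 17.11] sd [0.01 0.46 0.04 0.14] t 15.7
y,F,q0,w [ 65.18 -10.95  75.86  17.16] sd [0.01 0.35 0.02 0.15] t 16.8
```

```bash
python3 -m inch '[0,4,0,0,0,0,12, 0,8,0,0,0,0,12, 0,8,0,0,0,0,12, 0,8,0,0,0,0,12, 0,8,0,0,0,0,12, 0,8,0,0,0,0,12, 0,4,0,0,0,0,12, 0,3,0,0,0,0,12]' >/dev/null; python3 ck.py && python3 -m inch '[0,0.6,0,0,0,0,12, 0,0.6,0,0,0,0,12, 0,0.6,0,0,0,0,12, 0,0.6,0,0,0,0,12, 0,0.6,0,0,0,0,12, 0,0.6,0,0,0,0,12, 0,0,0,0,0,0,12, 0,0,0,0,0,0,12]' >/dev/null; python3 av.py;  python3 -m inch '[0,0.5,0,0,0,0,12, 0,0.5,0,0,0,0,12, 0,0.5,0,0,0,0,12, 0,0.5,0,0,0,0,12, 0,0,0,0,0,0,12, 0,0,0,0,0,0,12, 0,0,0,0,0,0,12, 0,0,0,0,0,0,12]' >/dev/null; python3 av.py
```

```text
y 17.3 Fy 1.26 t 17.6
y,F,q0,w [ 14.38   2.49 -19.29  17.29] sd [0.01 0.64 0.01 0.34] t 18.7
y,F,q0,w [ 13.25   5.69 -22.18  17.22] sd [0.01 0.37 0.02 0.15] t 19.8
```

```bash
python3 - <<'E'
from h import *
a=viewer.read_camera('top')[:,:,::-1];b=viewer.read_camera('scene')[:,:,::-1]
a=cv2.resize(a[165:235,215:320],(660,440),interpolation=cv2.INTER_CUBIC)[:300]if 0 else cv2.resize(a[180:235,215:320],(573,300),interpolation=cv2.INTER_CUBIC)
b=cv2.resize(b[190:245,205:310],(573,300),interpolation=cv2.INTER_CUBIC)
cv2.imwrite('pics/nip.png',np.vstack([a,b]))
E
```

```text
(no output)
```

View pics/nip.png

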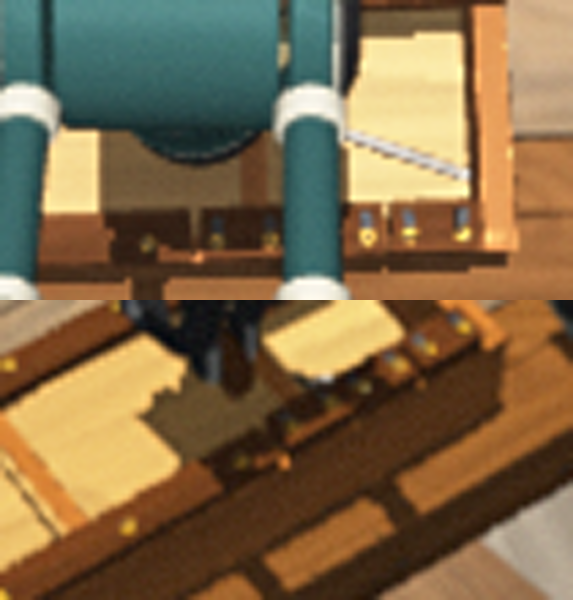

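The top half of the picture shows the door's leading edge near (275, 170), under the right part of keeper 1, with the keeper 1/2 gap near x = 293. Force readings put the start of the nip at 50.2 mm of travel from the open stop. That places the left end at about -62 mm and the middle at about -70 mm, nearest keeper 1: reaching keeper 2 would need the start 2 mm later than felt. I'll back off and ease keeper 1.

```bash
python3 -m inch '[0,-2,0,0,0,0,12, 0,-4,0,0,0,0,12, 0,-7,0,0,0,0,12, 0,-8,0,0,0,0,12, 0,-8,0,0,0,0,12, 0,-7,0,0,0,0,12, 0,-4,0,0,0,0,12, 0,-2,0,0,0,0,12]' >/dev/null; python3 ck.py;  python3 -m inch '[0,0,0,0,0,0,42, 0,0,0,0,0,0,42, 0,0,0,0,0,0,42, 0,0,0,0,0,0,42, 0,0,-8,0,0,0,42, 0,0,-18,0,0,0,42, 0,0,-18,0,0,0,42, 0,0,-10,0,0,0,42]' >/dev/null;python3 w.py; python3 -m inch '[-4,6,0,0,0,0,0, -6,10,0,0,0,0,0, -8,12,0,0,0,0,0, -8,12,0,0,0,0,0, -6,10,0,0,0,0,0, -3,6,0,0,0,0,0, 0,2,0,0,0,0,0, 0,0,0,0,0,0,0]' >/dev/null;python3 w.py
```

```text
y 53.6 Fy -1.12 t 20.7
t 21.5 cab mm 1.5862364544471939 11.382234583817052 z 135.4220131919072 heading -0.022763567602435364 tilt [ 0.003  0.    -1.   ] F [-0.  -0.1  0.7] w 42.441478766783156
t 22.3 cab mm -34.27525129194055 -46.99194223411324 z 133.3975968517878 heading -0.06394310266301484 tilt [ 0.  0. -1.] F [0.8 0.1 0.6] w -0.014702858800893543
```

```bash
python3 -m inch '[0,1,8,0,0,0,0, 0,0,12,0,0,0,0, 0,0,14,0,0,0,0, 0,0,12,0,0,0,0, 0,0,6,0,0,0,0, 0,0,3,0,0,0,0, 0,0,1,0,0,0,0, 0,0,0,0,0,0,0]' >/dev/null;python3 w.py; python3 -m inch '[-1.5,0,0,0,0,0,0, -1.5,0,0,0,0,0,0, -1.5,0,0,0,0,0,0, -1.5,0,0,0,0,0,0, -1.5,0,0,0,0,0,0, -1.5,0,0,0,0,0,0, -1,0,0,0,0,0,0, -1,0,0,0,0,0,0]' >/dev/null;python3 w.py
```

```text
t 23.1 cab mm -34.143746284842564 -47.592117340470445 z 77.4658397422945 heading -0.012652363015491663 tilt [ 0. -0. -1.] F [-0.6 -0.2  0.4] w -0.10291416233060938
t 23.9 cab mm -43.823325481412446 -47.66641725471801 z 77.94883669129126 heading -0.024646521481446193 tilt [ 0.004 -0.    -1.   ] F [ 5.6  0.4 -2.2] w 0.17809330109959182
```

```bash
python3 -m inch '[-1,0,0,0,0,0,0, -1,0,0,0,0,0,0, -1,0,0,0,0,0,0, -1,0,0,0,0,0,0, -1,0,0,0,0,0,0, -1,0,0,0,0,0,0, -0.5,0,0,0,0,0,0, -0.5,0,0,0,0,0,0]' >/dev/null;python3 w.py
```

```text
t 24.7 cab mm -48.147323707240275 -47.67396073589452 z 78.30088264801743 heading -0.03240562032353822 tilt [ 0.01 -0.   -1.  ] F [13.6  0.7 -9.1] w 0.03940379719192201
```

```bash
python3 -m inch '[-0.5,0,0,0,0,0,0, -0.5,0,0,0,0,0,0, -0.5,0,0,0,0,0,0, -0.5,0,0,0,0,0,0, -0.5,0,0,0,0,0,0, 0,0,0,0,0,0,0, 0,0,0,0,0,0,0, 0,0,0,0,0,0,0]' >/dev/null;python3 w.py
```

```text
t 25.5 cab mm -48.252145666387285 -47.73670468518675 z 78.90219927394027 heading -0.041309861562921935 tilt [ 0.015 -0.    -1.   ] F [ 16.9   1.6 -13.1] w 0.2698690985258308
```

```bash
python3 -m inch '[3,0,0,0,0,0,0, 4,0,0,0,0,0,0, 3,0,0,0,0,0,0, 0,0,-8,0,0,0,0, 0,0,-16,0,0,0,0, 0,0,-18,0,0,0,0, 0,0,-12,0,0,0,0, 0,0,-3,0,0,0,20]' >/dev/null;python3 w.py; python3 -m inch '[3,-6,0,0,0,0,42, 6,-10,0,0,0,0,42, 8,-12,0,0,0,0,42, 8,-12,0,0,0,0,42, 8,-10,0,0,0,0,42, 6,-6,0,0,0,0,42, 2,-2.5,0,0,0,0,42, 0,0,0,0,0,0,42]' >/dev/null;python3 w.py;python3 - <<'E'
from h import *
a=viewer.read_camera('top')[:,:,::-1];b=viewer.read_camera('scene')[:,:,::-1]
a=cv2.resize(a[180:235,215:320],(573,300),interpolation=cv2.INTER_CUBIC)
b=cv2.resize(b[190:245,205:310],(573,300),interpolation=cv2.INTER_CUBIC)
cv2.imwrite('pics/eased.png',np.vstack([a,b]))
E
```

```text
t 26.3 cab mm -44.03286786278469 -47.69442683463342 z 136.27788850261217 heading -0.020145291175330704 tilt [ 0.003 -0.    -1.   ] F [ 1.  -0.4 -0. ] w 13.356616699845633
t 27.1 cab mm -3.6789831883530004 11.321369260740711 z 134.09154404308964 heading 0.02990850806590173 tilt [-0. -0. -1.] F [-0.3 -0.1  0.5] w 41.904802103529974
```

View pics/eased.png

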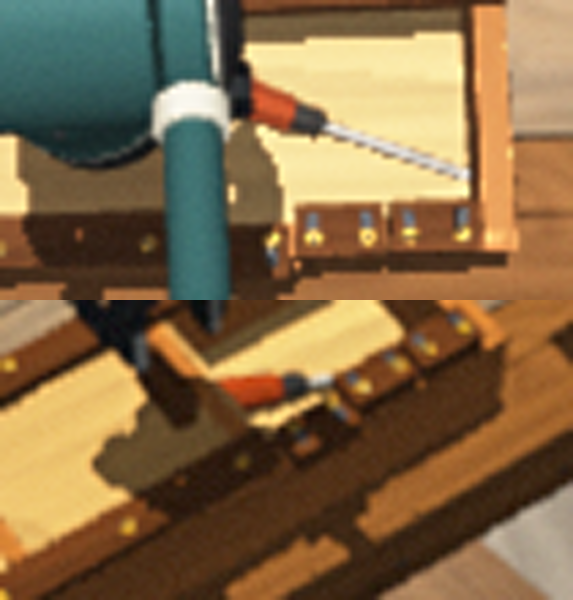

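The picture shows keeper 1 eased outwards, at about (275, 250) in the top view and (320, 430) in the scene view. Keepers 2 and 3 are unmoved. I'll regrip the handle and test the slide gently.

```bash
python3 -m inch '[2,0,8,0,0,0,42, 2,0,14,0,0,0,42, 0,0,14,0,0,0,42, 0,0,11,0,0,0,42, 0,0,6,0,0,0,42, 0,0,1,0,0,0,42, 0,0,0,0,0,0,12, 0,0,0,0,0,0,12]' >/dev/null;python3 w.py; python3 -m inch '[0,0,0,0,0,0,12, 0,0,0,0,0,0,12, 0,0,0,0,0,0,12, 0,0,0,0,0,0,12, 0,1,-1,0,0,0,12, 0,3,0,0,0,0,12, 0,5,0,0,0,0,12, 0,6,0,0,0,0,12]' >/dev/null; python3 ck.py; python3 -m inch '[0,6,0,0,0,0,12, 0,6,0,0,0,0,12, 0,5,0,0,0,0,12, 0,3,0,0,0,0,12, 0,1,0,0,0,0,12, 0,0.5,0,0,0,0,12, 0,0.5,0,0,0,0,12, 0,0.5,0,0,0,0,12]' >/dev/null; python3 w.py
```

```text
t 28.0 cab mm 0.4759938846688133 10.936983920428508 z 80.850137937446 heading -0.009925228778281836 tilt [ 0.001  0.    -1.   ] F [-0.3  0.6 -3.5] w 17.30792833476218
y 38.4 Fy 2.57 t 28.8
t 29.6 cab mm 0.5032238023365192 -27.00809839367184 z 80.8794444725973 heading -0.03736064268412109 tilt [ 0.001  0.    -1.   ] F [ 4.6  0.6 -6.7] w 17.16255797711861
```

Now at y of about 15.7, just before the tight spot. I'll step gently past it.

```bash
python3 ck.py; python3 -m inch '[0,0.7,0.5,0,0,0,12, 0,0.7,0,0,0,0,12, 0,0.7,0,0,0,0,12, 0,0.7,0,0,0,0,12, 0,0.7,0,0,0,0,12, 0,0.7,0,0,0,0,12, 0,0.7,0,0,0,0,12, 0,0.7,0,0,0,0,12]' >/dev/null; python3 ck.py
```

```text
y 15.7 Fy 0.57 t 29.6
y 10.4 Fy 1.85 t 30.4
```

Keeper 1 was the right one: the door passes freely. Sliding it home.

```bash
python3 -m inch '[0,1,0,0,0,0,12, 0,2,0,0,0,0,12, 0,3,0,0,0,0,12, 0,4,0,0,0,0,12, 0,4,0,0,0,0,12, 0,3,0,0,0,0,12, 0,2,0,0,0,0,12, 0,1,0,0,0,0,12]' >/dev/null; python3 ck.py && python3 -m inch '[0,2,0,0,0,0,12, 0,5,0,0,0,0,12, 0,7,0,0,0,0,12, 0,7,0,0,0,0,12, 0,7,0,0,0,0,12, 0,7,0,0,0,0,12, 0,5,0,0,0,0,12, 0,2,0,0,0,0,12]' >/dev/null; python3 ck.py && python3 -m inch '[0,3,0,0,0,0,12, 0,5,0,0,0,0,12, 0,5,0,0,0,0,12, 0,5,0,0,0,0,12, 0,5,0,0,0,0,12, 0,4,0,0,0,0,12, 0,2,0,0,0,0,12, 0,1,0,0,0,0,12]' >/dev/null; python3 w.py
```

```text
y -9.7 Fy 1.6 t 31.2
y -51.9 Fy 1.33 t 32.0
t 32.8 cab mm 0.7370663854094908 -124.39459733291845 z 80.87678363959543 heading -0.034876726680390546 tilt [ 0.002  0.    -1.   ] F [ 7.2  1.7 -6.2] w 16.76968145186661
```

```bash
python3 -m inch '[0,2,0,0,0,0,12, 0,2,0,0,0,0,12, 0,2,0,0,0,0,12, 0,2,0,0,0,0,12, 0,1.5,0,0,0,0,12, 0,1,0,0,0,0,12, 0,0.7,0,0,0,0,12, 0,0.7,0,0,0,0,12]' >/dev/null; python3 ck.py && python3 -m inch '[0,0.5,0,0,0,0,12, 0,0.5,0,0,0,0,12, 0,0.5,0,0,0,0,12, 0,0.5,0,0,0,0,12, 0,0.5,0,0,0,0,12, 0,0.5,0,0,0,0,12, 0,0,0,0,0,0,12, 0,0,0,0,0,0,12]' >/dev/null; python3 w.py; python3 ck.py
```

```text
y -93.4 Fy 1.28 t 33.6
t 34.4 cab mm 0.7600129824158425 -137.75052200276534 z 80.84538603422514 heading -0.046884757671790456 tilt [ 0.002  0.002 -1.   ] F [ 5.5  7.  -5.3] w 17.313211555587465
y -95.0 Fy 6.96 t 34.4
```

Home stop reached at exactly 160 mm. Letting go and rising.

```bash
python3 -m inch '[0,0,0,0,0,0,34, 0,0,0,0,0,0,34, 0,0,0,0,0,0,34, 0,0,0,0,0,0,34, 0,0,-4,0,0,0,34, 0,0,-12,0,0,0,34, 0,0,-20,0,0,0,34, 0,0,-30,0,0,0,34]' >/dev/null; python3 w.py; python3 -m inch '[0,0,-30,0,0,0,34, 0,-30,-30,0,0,0,34, 0,-40,-10,0,0,0,34, 0,-40,0,0,0,0,34, 0,-40,0,0,0,0,34, 0,-40,0,0,0,0,34, 0,-20,0,0,0,0,34, 0,0,0,0,0,0,34]' >/dev/null; python3 w.py; python3 - <<'E'
from h import *
a=viewer.read_camera('top')[:,:,::-1];b=viewer.read_camera('scene')[:,:,::-1]
a=cv2.resize(a[165:235,165:320],(700,316),interpolation=cv2.INTER_CUBIC)
b=cv2.resize(b[180:245,175:310],(590,284),interpolation=cv2.INTER_CUBIC)
cv2.imwrite('pics/end.png',np.vstack([a,cv2.copyMakeBorder(b,0,0,0,110,cv2.BORDER_CONSTANT)]))
E
```

```text
t 35.2 cab mm -1.3321704361838016 -138.88240572178046 z 146.6470859914097 heading -0.02095423397482854 tilt [-0.003  0.001 -1.   ] F [-0.3  0.3  0.1] w 34.20367127122227
t 36.0 cab mm 0.10640245314233877 73.55972490293607 z 218.0880327334457 heading 0.18788369511873249 tilt [ 0.001  0.001 -1.   ] F [0.1 0.2 0.3] w 34.092414027702006
```

View pics/end.png

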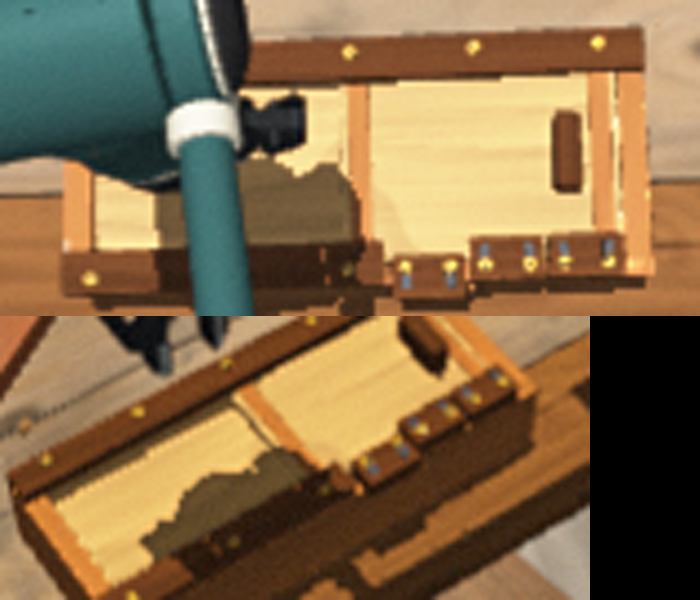

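The picture shows the door home, with the handle at (567, 150) and its edge against the right end wall near x = 615. Only keeper 1 is eased, at (430, 275), and the gripper is clear of everything.

```bash
python3 -c "from workcell import job; print(job.finish_job())"
```

```text
the job is handed in; nothing more can be done
None
```

The left keeper (keeper 1) was the one nipping. I eased it out to the end of its slots, then slid the door fully home to the right and let go. Keepers 2 and 3 and the tools were left as they were, and the job was handed in at about 36 s.

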